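# Open the stationery chest and hang up the tape

## Robot

A 6-joint arm with a two-finger parallel gripper is mounted at the origin on the work surface. World frame = base frame: x ahead of the robot, y to its left, z up, the work surface at z = 0. Lengths are in mm, angles in rad, forces in N, time in s.
With the tool pointing down it reaches from about 300 to 775 mm from the base axis. Payload 14.6 kg.
Tool frame: the origin (TCP) lies on the front face of the gripper's body, between the roots of the fingers; the fingertips stand 97 mm ahead of it and the grasp point (between the pads) lies 78 mm ahead of it; z points along the fingers, y is the line along which they close (so a half turn about z gives the same grasp; the last joint's range is limited). The gripper opens to 94 mm and grips with 3 to 60 N. Pads are 16 mm wide; open, the fingers measure 119 mm over their backs; the gripper's body (75 mm by 177 mm) begins 78 mm behind the grasp point.
Start: joints at [-1.394, 0.3, 1.521, -0, 1.321, -0.067], TCP at [132.759, -533.727, 302.646] pointing down, gripper open.
Joint ranges: [-3.03, 3.03], [-0.79, 2.21], [0.23, 2.52], [-1.04, 4.18], [0, 3.07], [-2.55, 2.55]. Speed limits (rad/s): [2.22, 2.22, 2.57, 3.14, 3.14, 3.14].

## Interface

Orientations are given as [roll, pitch, yaw] about the fixed x, y, z axes, in that order (R = Rz(yaw) Ry(pitch) Rx(roll)).
In Python, from cell import * gives the robot as it stands.
- The arm moves only by the tool carry_out, never from a script. Its arguments are lists of equal length, an entry for each row: "slide": the shift along the world's x, y, z scaled (see below), a list of three; "dr": the turn, a rotation vector about the world's x, y, z scaled (see below), a list of three; "gripper": the opening in per cent of the stroke, from 0 (shut) to 100 (fully open). A call has 1 to 10 rows; each row is the pose to reach, as a shift and turn from the pose commanded when the call began, turning the shorter way round; what a row does not reach only later rows make up. The controller multiplies each number of a shift by 0.25 m and each number of a turn by 360 degrees. A row lasts 1/12 s, in which the tool goes at most 41.7 mm and 7.16 degrees, less where a joint would pass 70% of its speed; a pose out of reach is approached as far as the arm can. A call with a number of a shift or a turn outside -1 to 1 is refused whole. A call with a gripper value outside its range is refused whole. The fingers move at their own pace and stop on an object; "newtons" is the grip in N (left out, the last holds). Time passes only in rows, so rows that repeat a pose let the fingers close. It gives the time, the measured TCP pose, the force, the opening and the grip force at its end, in the units of the state.
- read_state(): the state, without advancing time (a new reading comes with each control period).
- camera(name): name is "scene" or "top"; returns the picture (384x512x3 uint8, red, green, blue); there is no depth.
- camera_model(name): a dict with "vfov" (degrees; the focal length in pixels is half the picture's height over the tangent of half this angle, whatever the lens; pixels are square), "cx", "cy" (the principal point, pixels), "R" (3x3) and "t" (3): a world point X has camera coordinates R X + t. Camera axes: x right, y down, z forward; pixel columns grow to the right and rows downward; lengths in mm; the calibration is good to about 2 mm. A picture is of the moment at which its call begins. camera_model takes no time and is no camera call.
- sign_off(): hands the job in; it is judged then, once.
The state is a dict: "clock": time; "joints": joint angles; "qd": joint speeds; "effort": joint torques, N m; "eef_pos": TCP position; "eef_rot": TCP orientation; "wrist_force": force on the tool from outside, world axes, zero at the start; "moment": the same for the moment, N m; "finger_gap": finger opening in mm; "finger_force": force on a finger pad.
Only numpy, scipy, OpenCV 4.12 (cv2) and the standard library are available. Lean on these libraries where they do the work, as an engineer would, in place of code of your own. Each camera call takes 0.05 s, during which the arm holds its last target. There are 200 camera calls.

## Task

Lift the lid of the wooden stationery chest all the way over until it rests on its stop and stays open by itself. Then take the roll of tape out of the chest and hang it on the slanted peg of the little stand, threaded over the peg's tip, and let go. Leave the other things on the counter where they are.

Things in the scene. Friction and masses are not known exactly. Their poses are not given: they have to be found in the camera images.
- chest: (sizes here and below in mm) wooden stationery chest, fixed to the counter, 190 (x) by 250 (y) by 125 high without the lid, walls 7, open at the top under the lid; origin: centre of its underside; its front faces its -x. Inside, two low ribs (35 high) run along its y, 41 apart about its middle, and hold the tape roll on edge between them; a few pens and small boxes, at most 27 high, lie fixed on its floor on either side of the ribs
- lid (a joint): the lid's hinge: 0 closed, grows as the lid opens, 1.8 rad (a little past upright) on its stop; it turns freely (lid 0.25 kg), falls shut when let go well before upright and falls on to the stop when past upright
- lid_hinge (a point): point on the lid's hinge line, middle of the chest's rear (+x) top edge. The lid is a flat board 190 by 250 by 8 thick, its underside on this line; its axes turn with the lid and match the chest's when closed (x from the lid's front edge to the hinge, y along the hinge)
- lid_handle (a point): middle of the round bar handle on the lid's outer face, near its front edge. The bar is about 12 thick and 100 long, parallel to the hinge; its middle stands 43 above the hinge line and 160 in front of it when closed; about 27 free between bar and lid, so that upright fingers pinching the bar stay clear while the lid turns about the bar within them
- tape_center (a point): centre of the bore of the paper tape roll (not its body's underside): outer diameter 110, bore 76, width 36, 0.2 kg; it starts standing on its rim in the chest, axis (its own x) along the chest's x, its top about 8 under the chest's rim, anywhere along the chest's y up to 55 from the middle
- stand: peg stand, fixed to the counter: wooden base 160 (x) by 120 (y) by 14 high, a thin upright post (radius 9) at x +60 of it, and one straight round steel peg (radius 7) from the post's top forward (to -x) and upward at 25 degrees above level; nothing of it is higher than the peg. Origin: centre of the base's underside
- peg_root (a point): point on the peg's axis where it leaves the post, 150 above the counter
- peg_tip (a point): centre of the peg's rounded free end, 206 above the counter, 120 in front of the root
- notes: block of sticky notes, 76 x 76 x 16, lying on the stand's base under the peg (mm); a bystander, origin at the centre of its underside
- jar: lidded ceramic ginger jar, 90 across, 137 high (mm); a bystander, origin at the centre of its underside
- mug: white mug, 80 across, 95 high, handle along its +y (mm); a bystander, origin at the centre of its underside
- pen_cup: dark round pen cup, 62 across, 95 high, pens up to 155 high, between chest and stand (mm); a bystander, origin at the centre of its underside
- stapler: black stapler, 140 x 36 x 57 high, lying along its x, between chest and stand (mm); a bystander, origin at the centre of its underside
- calculator: pocket calculator, 140 x 78 x 16, lying on the notebooks (mm); a bystander, origin at the centre of its underside
- notebooks: two notebooks in a stack, 150 x 210 x 26 (mm); a bystander, origin at the centre of its underside
Things that resemble listed ones, but are neither listed nor needed, are in the scene too. Leave any purple or turquoise look-alike of the stand alone.

How it is judged:
By the outcome, as a careful person would: the job done as asked, in the order asked, and still so for the second after the job is handed in, with the robot touching nothing.
It also fails if it takes over 70 s, if anything falls off the work surface, if the arm or the gripper's body presses on something with over 40 N, if the wrist force passes 120 N, or if a joint passes its speed limit or range.

## Working session

There is one attempt and no reset: what is moved stays moved. The work goes in short steps, Python scripts to look and compute and a tool call to move; the robot and the scene stay as the last step left them, time stands still between calls to the robot, and variables do not carry over. Pictures are saved under pics/ and viewed, at most 10 in all, crops included, and the job is handed in when it is done.

Besides the shell and the picture viewer there is one more tool, called after ">>>" by a JSON object that holds its "fn" and its "kwargs", one argument or row to a line. carry_out: Moves the arm, as the interface text tells. Its arguments: {"type":"object","properties":{"slide":{"type":"array","items":{"type":"array","items":{"type":"number","minimum":-1,"maximum":1}}},"dr":{"type":"array","items":{"type":"array","items":{"type":"number","minimum":-1,"maximum":1}}},"gripper":{"type":"array","items":{"type":"number"}},"newtons":{"type":"number"}},"required":["slide","dr","gripper"]}

```bash
mkdir -p pics; ls; python3 - <<'E'
from cell import *
import cv2
for n in ("scene","top"):
    cv2.imwrite(f"pics/{n}0.png",camera(n)[...,::-1]); m=camera_model(n); print(n,m)
print(read_state())
E
```

```text
pics
scene {'vfov': 42.79243546266738, 'cx': 251.58592982210425, 'cy': 184.40205924505577, 'R': array([[-0.63110998,  0.77568543, -0.00350718],
       [ 0.6429446 ,  0.52056977, -0.561809  ],
       [-0.43396133, -0.3568182 , -0.82725954]]), 't': array([ 304.2573013 , -281.28694235, 1898.39682701])}
top {'vfov': 56.28860015656354, 'cx': 260.76997334307805, 'cy': 189.60940308914292, 'R': array([[-0.01495779, -0.99984802, -0.00895591],
       [-0.99064724,  0.01603388, -0.13550261],
       [ 0.13562561,  0.00684533, -0.99073651]]), 't': array([  62.60576899,  556.37162128, 1171.38161971])}
{'clock': 0.1, 'joints': array([-1.39358855e+00,  3.00415854e-01,  1.52150699e+00, -4.07362123e-05,
        1.32071427e+00, -6.65910945e-02]), 'qd': array([ 0.00043506, -0.00053652, -0.00216654, -0.00093151, -0.00099319,
       -0.00150013]), 'effort': array([ 6.31894327e-04, -5.32644188e+01, -3.53283012e+01,  7.09981145e-02,
        2.34709441e-02, -4.80254232e-05]), 'eef_pos': array([ 132.73654362, -533.6042403 ,  302.147926  ]), 'eef_rot': array([-3.14054788e+00, -3.01295430e-05,  2.43808962e-01]), 'wrist_force': array([ 0.02379053,  0.12399091, -1.36677242]), 'moment': array([-0.03284765,  0.0301211 , -0.01761268]), 'finger_force': 0.0, 'finger_gap': 93.88151743107655}
```

View pics/scene0.png

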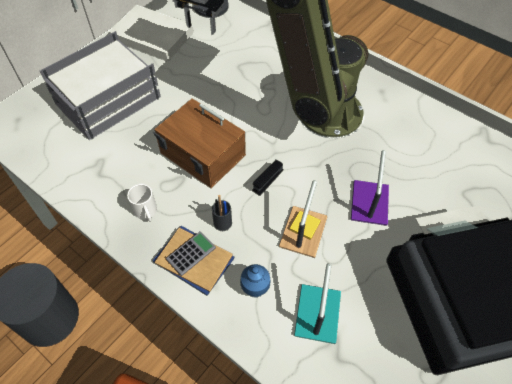

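View pics/top0.png

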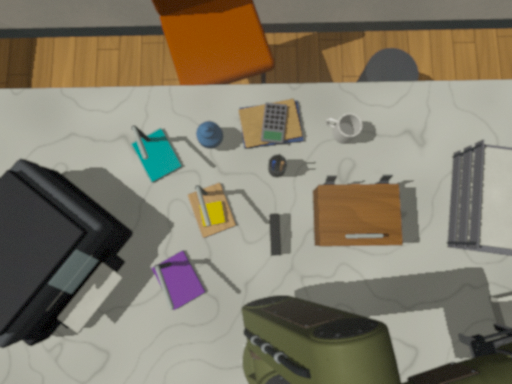

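The scene shows three stands: wooden with yellow notes (scene 303,230; top 212,210), purple (scene 370,202) and turquoise (318,313). The wooden one with notes on its base fits the description. The chest is at scene (200,140) and top (358,213), with its handle towards the robot. Next I'll enlarge both.

```bash
python3 - <<'E'
import cv2
a=cv2.imread("pics/top0.png")[165:265,180:415]; cv2.imwrite("pics/c1.png",cv2.resize(a,(799,340),interpolation=cv2.INTER_CUBIC))
a=cv2.imread("pics/scene0.png")[90:270,140:340]; cv2.imwrite("pics/c2.png",cv2.resize(a,None,fx=3.3,fy=3.3,interpolation=cv2.INTER_CUBIC))
E
```

```text
(no output)
```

View pics/c1.png

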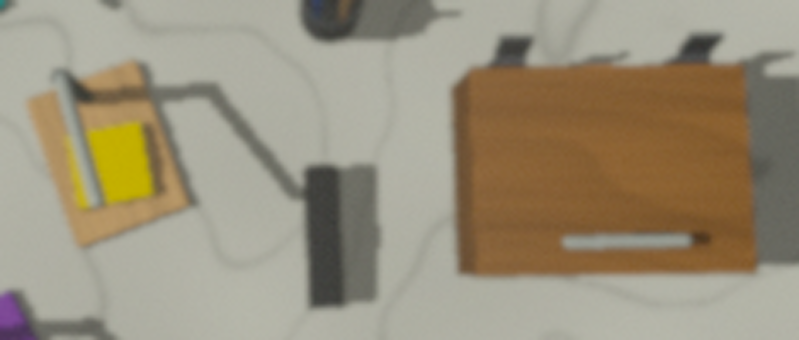

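View pics/c2.png

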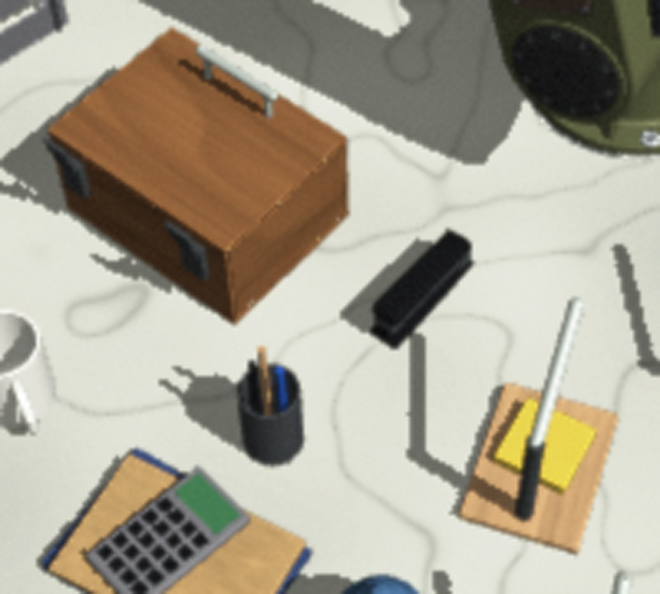

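The crops confirm the stand by its yellow notes and wood base. In c1 the tip is at about (95,205) and the root at (62,75). In c2 the tip is at (575,303) and the root at (535,440). The handle bar runs (563,242)-(708,238) in c1 and (200,47)-(271,97) in c2. Now I'll fit the poses with both cameras.

```bash
cat > h.py <<'E'
from cell import *
import numpy as np, cv2
from scipy.optimize import least_squares
def proj(n,X):
    m=camera_model(n); f=192/np.tan(np.radians(m["vfov"]/2)); c=np.asarray(X,float)@m["R"].T+m["t"]
    return c[...,:2]/c[...,2:]*f+[m["cx"],m["cy"]]
def place(p,L):
    c,s=np.cos(p[2]),np.sin(p[2]); return np.asarray(L,float)@np.array([[c,-s,0],[s,c,0],[0,0,1]]).T+[p[0],p[1],0]
T=lambda a:(np.array(a,float)+.5)/3.4-.5+[180,165]
S=lambda a:(np.array(a,float)+.5)/3.3-.5+[140,90]
def fit(name,L,t,s,p0):
    out={}
    for k,o in (("top",((("top"),T(t)),)),("scene",(("scene",S(s)),)),("both",(("top",T(t)),("scene",S(s))))):
        r=least_squares(lambda p:np.concatenate([(proj(n,place(p,L))-u).ravel() for n,u in o]),p0,x_scale=[100,100,.3],loss="soft_l1")
        print(name,k,r.x.round(3),"res",np.concatenate([(proj(n,place(r.x,L))-u) for n,u in o]).round(1).tolist())
    return r.x
E
python3 - <<'E'
from h import *
# order: rear+y rear-y front-y front+y, handle +y, handle -y
L=[[95,125,133],[95,-125,133],[-95,-125,133],[-95,125,133],[-65,50,168],[-65,-50,168]]
t=[[470,68],[743,64],[755,272],[474,272],[563,242],[708,238]]
s=[[233,248],[47,131],[170,30],[347,138],[271,97],[200,47]]
c=fit("chest",L,t,s,[450,-200,0])
L=[[80,60,14],[80,-60,14],[-80,-60,14],[-80,60,14],[60,0,150],[-60,0,206]]
t=[[28,102],[135,62],[192,205],[82,245],[62,75],[95,205]]
s=[[578,550],[460,515],[505,383],[617,413],[535,440],[575,303]]
d=fit("stand",L,t,s,[450,150,0.3])
print("root,tip",place(d,[[60,0,150],[-60,0,206]]).round(1),"handle",place(c,[[-65,0,168]]),"hinge",place(c,[[95,0,125]]))
E
```

```text
chest top [ 4.63992e+02 -2.47520e+02 -9.00000e-03] res [[-0.3, -1.0], [0.1, -0.4], [0.2, 0.4], [0.2, 0.9], [1.1, -0.5], [-7.6, 0.5]]
chest scene [ 4.62469e+02 -2.44592e+02  1.90000e-02] res [[-1.2, 1.0], [-0.2, 0.3], [-0.2, -1.1], [0.7, -1.1], [0.7, -0.5], [-0.0, 1.3]]
chest both [ 4.63342e+02 -2.46554e+02 -1.00000e-03] res [[-0.9, -0.4], [-0.5, -0.5], [0.2, 0.3], [0.2, 1.5], [0.9, -0.1], [-7.7, 0.6], [-2.7, 1.0], [-0.6, -0.6], [0.1, -1.3], [0.1, -0.5], [0.2, -0.3], [-0.1, 1.2]]
stand top [4.94191e+02 2.24030e+02 3.55000e-01] res [[-0.9, -0.3], [0.3, -1.1], [-0.1, 0.3], [-1.0, 1.4], [0.3, 1.2], [1.2, -1.2]]
stand scene [4.94774e+02 2.26849e+02 3.60000e-01] res [[0.3, -0.1], [-0.6, -0.3], [-0.4, -0.9], [0.5, -0.2], [0.1, 1.3], [0.0, 0.3]]
stand both [4.94342e+02 2.25569e+02 3.56000e-01] res [[-1.4, -0.3], [-0.2, -1.1], [-0.6, 0.2], [-1.4, 1.4], [-0.3, 1.1], [0.7, -1.2], [-0.1, -0.3], [-0.9, -0.7], [-0.6, -1.2], [0.3, -0.4], [-0.3, 0.9], [-0.2, -0.0]]
root,tip [[550.6 246.5 150. ]
 [438.1 204.7 206. ]] handle [[ 398.34181531 -246.51821993  168.        ]] hinge [[ 558.34179078 -246.60682434  125.        ]]
```

>>> {"fn": "carry_out", "kwargs": {
  "slide": [
    [1, 1, 0.1],
    [1, 1, 0.1],
    [1, 1, 0.1],
    [1, 1, 0.1],
    [1, 1, 0.1],
    [1, 1, 0.1],
    [1, 1, 0.1],
    [1, 1, 0.1],
    [1, 1, 0.1],
    [1, 1, 0.1]
  ],
  "dr": [
    [0, 0, 0.2112],
    [0, 0, 0.2112],
    [0, 0, 0.2112],
    [0, 0, 0.2112],
    [0, 0, 0.2112],
    [0, 0, 0.2112],
    [0, 0, 0.2112],
    [0, 0, 0.2112],
    [0, 0, 0.2112],
    [0, 0, 0.2112]
  ],
  "gripper": [100, 100, 100, 100, 100, 100, 70, 70, 70, 70],
  "newtons": 25
}}

```text
clock: 0.93
eef_pos: [385.0, -281.0, 327.8]
eef_rot: [3.141, -0.0, 1.504]
wrist_force: [0.1, 0.1, 1.4]
finger_gap: 70.6
finger_force: 0.0
```

>>> {"fn": "carry_out", "kwargs": {
  "slide": [
    [0.062, 0.149, 0],
    [0.062, 0.149, 0],
    [0.062, 0.149, 0],
    [0.062, 0.149, 0]
  ],
  "dr": [
    [0, 0, 0.0122],
    [0, 0, 0.0122],
    [0, 0, 0.0122],
    [0, 0, 0.0122]
  ],
  "gripper": [50, 50, 50, 50]
}}

```text
clock: 1.27
eef_pos: [398.2, -246.6, 327.6]
eef_rot: [-3.141, 0.0, 1.57]
wrist_force: [-0.3, 0.3, 0.4]
finger_gap: 48.1
finger_force: 0.0
```

```bash
python3 - <<'E'
from h import *
s=camera("scene"); cv2.imwrite("pics/s1.png",cv2.resize(s[80:210,130:330,::-1],None,fx=4,fy=4,interpolation=cv2.INTER_CUBIC))
st=read_state(); print(st["eef_pos"].round(1),st["eef_rot"].round(3))
p=st["eef_pos"]; print("grasp pt px",proj("scene",p-[0,0,78]), "handle px",proj("scene",[[398.3,-246.5,168],[398.3,-196.5,168]]))
E
```

```text
[ 398.  -247.   327.6] [-3.141 -0.     1.569]
grasp pt px [209.09219482  94.72966398] handle px [[210.93644521 111.85646412]
 [221.97046783 118.77403591]]
```

View pics/s1.png

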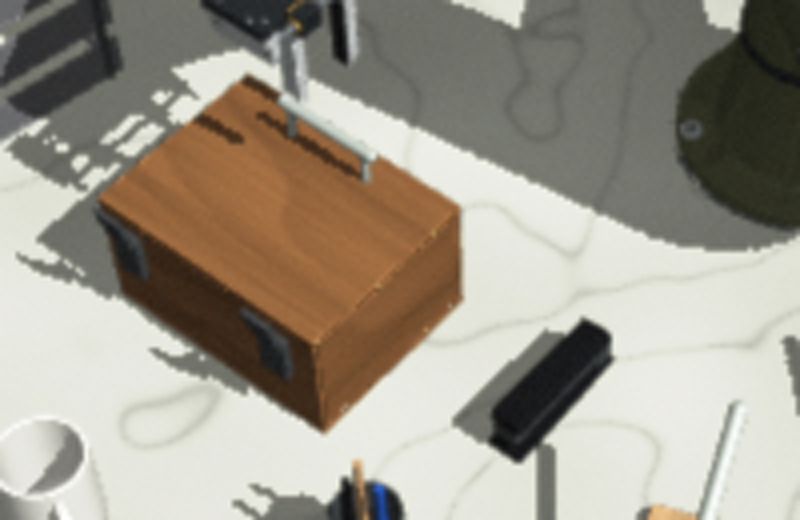

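The picture shows the fingers above the bar. The bar's middle is at crop (328,128), which is full (212,112) and agrees with the prediction. Next: descend and pinch.

>>> {"fn": "carry_out", "kwargs": {
  "slide": [
    [0, 0, -0.1],
    [0, 0, -0.2],
    [0, 0, -0.28],
    [0, 0, -0.326],
    [0, 0, -0.326],
    [0, 0, -0.326],
    [0, 0, -0.326],
    [0, 0, -0.326],
    [0, 0, -0.326]
  ],
  "dr": [
    [0, 0, 0],
    [0, 0, 0],
    [0, 0, 0],
    [0, 0, 0],
    [0, 0, 0],
    [0, 0, 0],
    [0, 0, 0],
    [0, 0, 0],
    [0, 0, 0]
  ],
  "gripper": [50, 50, 50, 50, 0, 0, 0, 0, 0],
  "newtons": 25
}}

```text
clock: 2.07
eef_pos: [398.4, -246.7, 247.0]
eef_rot: [3.141, 0.001, 1.57]
wrist_force: [0.7, -0.7, 0.0]
finger_gap: 17.2
finger_force: 0.0
```

```bash
python3 - <<'E'
import numpy as np
f=lambda t:np.array([-160*np.cos(t)+43*np.sin(t),160*np.sin(t)+43*np.cos(t)])
for k in range(3):
    a=np.arange(0,10)*.06+.06+.6*k; print([[round(v/250,3) for v in f(t)-f(.6*k)] for t in a])
E
```

```text
[[np.float64(0.011), np.float64(0.038)], [np.float64(0.025), np.float64(0.075)], [np.float64(0.041), np.float64(0.112)], [np.float64(0.059), np.float64(0.147)], [np.float64(0.079), np.float64(0.181)], [np.float64(0.102), np.float64(0.214)], [np.float64(0.126), np.float64(0.246)], [np.float64(0.152), np.float64(0.276)], [np.float64(0.179), np.float64(0.305)], [np.float64(0.209), np.float64(0.331)]]
[[np.float64(0.031), np.float64(0.025)], [np.float64(0.063), np.float64(0.048)], [np.float64(0.097), np.float64(0.069)], [np.float64(0.132), np.float64(0.088)], [np.float64(0.168), np.float64(0.105)], [np.float64(0.205), np.float64(0.12)], [np.float64(0.243), np.float64(0.132)], [np.float64(0.281), np.float64(0.142)], [np.float64(0.32), np.float64(0.15)], [np.float64(0.359), np.float64(0.156)]]
[[np.float64(0.04), np.float64(0.003)], [np.float64(0.079), np.float64(0.004)], [np.float64(0.119), np.float64(0.002)], [np.float64(0.159), np.float64(-0.002)], [np.float64(0.198), np.float64(-0.008)], [np.float64(0.237), np.float64(-0.017)], [np.float64(0.275), np.float64(-0.028)], [np.float64(0.312), np.float64(-0.041)], [np.float64(0.349), np.float64(-0.057)], [np.float64(0.385), np.float64(-0.075)]]
```

>>> {"fn": "carry_out", "kwargs": {
  "slide": [
    [0, 0, 0],
    [0, 0, 0],
    [0, 0, 0],
    [0, 0, 0]
  ],
  "dr": [
    [0, 0, 0],
    [0, 0, 0],
    [0, 0, 0],
    [0, 0, 0]
  ],
  "gripper": [0, 0, 0, 0],
  "newtons": 25
}}

```text
clock: 2.4
eef_pos: [397.5, -246.6, 246.6]
eef_rot: [-3.14, 0.0, 1.57]
wrist_force: [-10.3, -0.8, 7.3]
finger_gap: 10.3
finger_force: 25.0
```

>>> {"fn": "carry_out", "kwargs": {
  "slide": [
    [0.011, 0, 0.038],
    [0.025, 0, 0.075],
    [0.041, 0, 0.112],
    [0.059, 0, 0.147],
    [0.079, 0, 0.181],
    [0.102, 0, 0.214],
    [0.126, 0, 0.246],
    [0.152, 0, 0.276],
    [0.179, 0, 0.305],
    [0.209, 0, 0.331]
  ],
  "dr": [
    [0, 0, 0],
    [0, 0, 0],
    [0, 0, 0],
    [0, 0, 0],
    [0, 0, 0],
    [0, 0, 0],
    [0, 0, 0],
    [0, 0, 0],
    [0, 0, 0],
    [0, 0, 0]
  ],
  "gripper": [0, 0, 0, 0, 0, 0, 0, 0, 0, 0]
}}

```text
clock: 3.23
eef_pos: [449.1, -246.9, 331.2]
eef_rot: [-3.138, 0.002, 1.57]
wrist_force: [-18.8, 1.1, 18.3]
finger_gap: 10.1
finger_force: 25.0
```

>>> {"fn": "carry_out", "kwargs": {
  "slide": [
    [0.028, 0, 0.03],
    [0.059, 0, 0.055],
    [0.093, 0, 0.077],
    [0.128, 0, 0.096],
    [0.164, 0, 0.113],
    [0.201, 0, 0.128],
    [0.239, 0, 0.14],
    [0.277, 0, 0.15],
    [0.316, 0, 0.158],
    [0.356, 0, 0.164]
  ],
  "dr": [
    [0, 0, 0],
    [0, 0, 0],
    [0, 0, 0],
    [0, 0, 0],
    [0, 0, 0],
    [0, 0, 0],
    [0, 0, 0],
    [0, 0, 0],
    [0, 0, 0],
    [0, 0, 0]
  ],
  "gripper": [0, 0, 0, 0, 0, 0, 0, 0, 0, 0]
}}

```text
clock: 4.07
eef_pos: [539.7, -246.8, 370.7]
eef_rot: [3.141, 0.001, 1.57]
wrist_force: [-1.5, -3.7, 3.2]
finger_gap: 10.2
finger_force: 25.0
```

>>> {"fn": "carry_out", "kwargs": {
  "slide": [
    [0.04, 0, 0.003],
    [0.079, 0, 0.004],
    [0.119, 0, 0.002],
    [0.159, 0, -0.002],
    [0.198, 0, -0.008],
    [0.237, 0, -0.017],
    [0.275, 0, -0.028],
    [0.312, 0, -0.041],
    [0.349, 0, -0.057],
    [0.37, 0, -0.067]
  ],
  "dr": [
    [0, 0, 0],
    [0, 0, 0],
    [0, 0, 0],
    [0, 0, 0],
    [0, 0, 0],
    [0, 0, 0],
    [0, 0, 0],
    [0, 0, 0],
    [0, 0, 0],
    [0, 0, 0]
  ],
  "gripper": [0, 0, 0, 0, 0, 0, 0, 0, 0, 0]
}}

```text
clock: 4.9
eef_pos: [632.5, -246.8, 353.0]
eef_rot: [3.142, 0.001, 1.57]
wrist_force: [-1.2, -3.4, -1.4]
finger_gap: 10.0
finger_force: 25.0
```

>>> {"fn": "carry_out", "kwargs": {
  "slide": [
    [0, 0, 0],
    [0, 0, 0],
    [0, 0, 0],
    [0, 0, 0]
  ],
  "dr": [
    [0, 0, 0],
    [0, 0, 0],
    [0, 0, 0],
    [0, 0, 0]
  ],
  "gripper": [22, 22, 22, 22]
}}

```text
clock: 5.23
eef_pos: [631.7, -246.4, 353.6]
eef_rot: [3.141, -0.0, 1.57]
wrist_force: [-1.1, 0.1, 0.3]
finger_gap: 20.6
finger_force: 0.0
```

>>> {"fn": "carry_out", "kwargs": {
  "slide": [
    [0.012, 0, 0.06],
    [0.012, 0, 0.15],
    [0.012, 0, 0.25],
    [0.012, 0, 0.36],
    [0.012, 0, 0.36],
    [0, 0.15, 0.36],
    [-0.1, 0.3, 0.36],
    [-0.3, 0.5, 0.36],
    [-0.5, 0.6, 0.36],
    [-0.6, 0.8, 0.36]
  ],
  "dr": [
    [0, 0, 0],
    [0, 0, 0],
    [0, 0, 0],
    [0, 0, 0],
    [0, 0, 0],
    [0, 0, 0],
    [0, 0, 0],
    [0, 0, 0],
    [0, 0, 0],
    [0, 0, 0]
  ],
  "gripper": [22, 22, 22, 22, 22, 22, 60, 90, 90, 90]
}}

```text
clock: 6.07
eef_pos: [515.7, -89.0, 442.8]
eef_rot: [3.141, 0.0, 1.57]
wrist_force: [0.1, 0.7, 1.1]
finger_gap: 43.9
finger_force: 0.0
```

```bash
python3 - <<'E'
from h import *
a=camera("top")[150:285,280:440,::-1]; b=camera("scene")[70:200,120:280,::-1]
cv2.imwrite("pics/v2.png",np.hstack([cv2.resize(i,(400,338),interpolation=cv2.INTER_CUBIC) for i in (a,cv2.copyMakeBorder(b,0,5,0,0,0))]))
print("lid edge open scene px",proj("scene",[[601.5,-121.5,310],[601.5,-371.5,310]]))
E
```

```text
lid edge open scene px [[192.86051815 138.99916816]
 [133.53548098  99.53873176]]
```

View pics/v2.png

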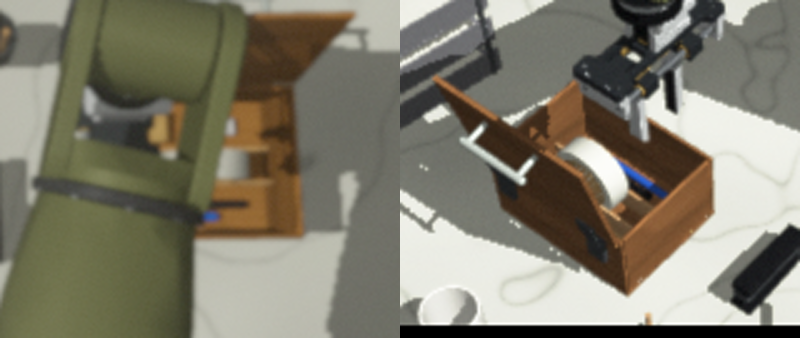

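The lid is open on its stop, with its free edge at crop right (435,78)-(605,205). In the top view the arm hides the tape, so I'll clear it to the side.

>>> {"fn": "carry_out", "kwargs": {
  "slide": [
    [-0.4, 0.95, 0],
    [-0.4, 0.95, 0],
    [-0.4, 0.95, 0],
    [-0.4, 0.95, 0],
    [-0.4, 0.95, 0],
    [-0.4, 0.95, 0],
    [-0.4, 0.95, 0],
    [-0.4, 0.95, 0]
  ],
  "dr": [
    [0, 0, 0],
    [0, 0, 0],
    [0, 0, 0],
    [0, 0, 0],
    [0, 0, 0],
    [0, 0, 0],
    [0, 0, 0],
    [0, 0, 0]
  ],
  "gripper": [90, 90, 90, 90, 90, 90, 90, 90]
}}

```text
clock: 6.83
eef_pos: [417.5, 149.4, 443.4]
eef_rot: [3.141, -0.0, 1.574]
wrist_force: [0.1, -0.5, -0.5]
finger_gap: 84.6
finger_force: 0.0
```

```bash
python3 - <<'E'
from h import *
a=camera("top")[170:260,300:420,::-1]; b=camera("scene")[90:180,130:250,::-1]
cv2.imwrite("pics/v3.png",np.hstack([cv2.resize(i,(400,300),interpolation=cv2.INTER_CUBIC) for i in (a,b)]))
print(read_state()["eef_pos"])
f=lambda u,o:((u+.5-o*0)+0) 
for y in (-300,-270,-240,-210,-190):
    # top-of-roll both rims ends in crop px (top / scene)
    X=[[463-18,y,117],[463+18,y,117],[463+18,y-55,62],[463+18,y+55,62]]
    print(y,((proj("top",X)-[300,170]+.5)/.3).round().tolist(),((proj("scene",X)-[130,90]+.5)/.3+[400,0]).round().tolist())
E
```

```text
[418.58076743 147.31104668 443.12878624]
-300 [[252.0, 169.0], [250.0, 130.0], [289.0, 134.0], [177.0, 136.0]] [[607.0, 110.0], [584.0, 130.0], [553.0, 139.0], [628.0, 189.0]]
-270 [[220.0, 169.0], [218.0, 131.0], [258.0, 135.0], [146.0, 136.0]] [[628.0, 123.0], [605.0, 144.0], [573.0, 152.0], [649.0, 203.0]]
-240 [[188.0, 170.0], [186.0, 131.0], [228.0, 135.0], [115.0, 137.0]] [[650.0, 137.0], [626.0, 158.0], [593.0, 166.0], [670.0, 217.0]]
-210 [[155.0, 170.0], [153.0, 132.0], [197.0, 136.0], [85.0, 137.0]] [[671.0, 151.0], [648.0, 172.0], [614.0, 180.0], [691.0, 232.0]]
-190 [[134.0, 171.0], [132.0, 132.0], [177.0, 136.0], [64.0, 138.0]] [[686.0, 161.0], [662.0, 182.0], [628.0, 189.0], [706.0, 242.0]]
```

View pics/v3.png

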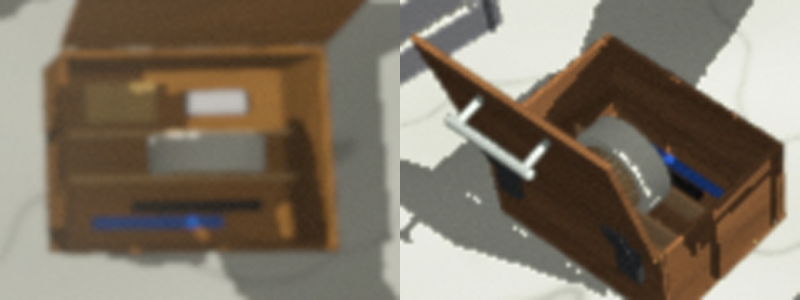

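The roll spans crop left x 147-266, rows 133-173, giving y ≈ -274 and x ≈ 462, which lies between the ribs as it must. Next: go above it.

>>> {"fn": "carry_out", "kwargs": {
  "slide": [
    [0.1, -1, 0],
    [0.1, -1, 0],
    [0.1, -1, 0],
    [0.1, -1, 0],
    [0.1, -1, 0],
    [0.1, -1, 0],
    [0.1, -1, 0]
  ],
  "dr": [
    [0, 0, 0],
    [0, 0, 0],
    [0, 0, 0],
    [0, 0, 0],
    [0, 0, 0],
    [0, 0, 0],
    [0, 0, 0]
  ],
  "gripper": [65, 65, 65, 65, 65, 65, 65]
}}

```text
clock: 7.52
eef_pos: [443.0, -109.3, 442.4]
eef_rot: [-3.14, 0.001, 1.563]
wrist_force: [0.1, 0.2, 0.5]
finger_gap: 61.3
finger_force: 0.0
```

>>> {"fn": "carry_out", "kwargs": {
  "slide": [
    [0.074, -0.685, 0],
    [0.074, -0.685, 0],
    [0.074, -0.685, 0],
    [0.074, -0.685, 0],
    [0.074, -0.685, 0],
    [0.074, -0.685, 0],
    [0.074, -0.685, 0]
  ],
  "dr": [
    [0, 0, 0],
    [0, 0, 0],
    [0, 0, 0],
    [0, 0, 0],
    [0, 0, 0],
    [0, 0, 0],
    [0, 0, 0]
  ],
  "gripper": [65, 65, 65, 65, 65, 65, 65]
}}

```text
clock: 8.1
eef_pos: [461.2, -274.3, 442.7]
eef_rot: [-3.141, -0.001, 1.568]
wrist_force: [-0.8, 1.5, 0.4]
finger_gap: 61.5
finger_force: 0.0
```

>>> {"fn": "carry_out", "kwargs": {
  "slide": [
    [0.003, 0, -0.15],
    [0.003, 0, -0.3],
    [0.003, 0, -0.45],
    [0.003, 0, -0.6],
    [0.003, 0, -0.7],
    [0.003, 0, -0.8],
    [0.003, 0, -0.88],
    [0.003, 0, -0.94],
    [0.003, 0, -0.997],
    [0.003, 0, -0.997]
  ],
  "dr": [
    [0, 0, 0],
    [0, 0, 0],
    [0, 0, 0],
    [0, 0, 0],
    [0, 0, 0],
    [0, 0, 0],
    [0, 0, 0],
    [0, 0, 0],
    [0, 0, 0],
    [0, 0, 0]
  ],
  "gripper": [65, 65, 65, 65, 65, 65, 65, 65, 65, 65]
}}

```text
clock: 8.93
eef_pos: [461.8, -272.0, 191.9]
eef_rot: [-3.139, -0.002, 1.572]
wrist_force: [-0.6, 1.4, -0.1]
finger_gap: 61.2
finger_force: 0.0
```

>>> {"fn": "carry_out", "kwargs": {
  "slide": [
    [0, 0, 0],
    [0, 0, 0],
    [0, 0, 0],
    [0, 0, 0],
    [0, 0, 0],
    [0, 0, 0],
    [0, 0, 0],
    [0, 0, 0]
  ],
  "dr": [
    [0, 0, 0],
    [0, 0, 0],
    [0, 0, 0],
    [0, 0, 0],
    [0, 0, 0],
    [0, 0, 0],
    [0, 0, 0],
    [0, 0, 0]
  ],
  "gripper": [0, 0, 0, 0, 0, 0, 0, 0],
  "newtons": 40
}}

```text
clock: 9.6
eef_pos: [462.6, -273.6, 194.8]
eef_rot: [3.141, 0.001, 1.57]
wrist_force: [-1.3, 0.2, 7.2]
finger_gap: 35.5
finger_force: 40.0
```

>>> {"fn": "carry_out", "kwargs": {
  "slide": [
    [0, 0, 0.04],
    [0, 0, 0.12],
    [0, 0, 0.22],
    [0, 0, 0.34],
    [0, 0, 0.46],
    [0, 0, 0.58],
    [0, 0, 0.7],
    [0, 0, 0.82],
    [0, 0, 0.92],
    [0, 0, 1]
  ],
  "dr": [
    [0, 0, 0],
    [0, 0, 0],
    [0, 0, 0],
    [0, 0, 0],
    [0, 0, 0],
    [0, 0, 0],
    [0, 0, 0],
    [0, 0, 0],
    [0, 0, 0],
    [0, 0, 0]
  ],
  "gripper": [0, 0, 0, 0, 0, 0, 0, 0, 0, 0]
}}

```text
clock: 10.43
eef_pos: [462.0, -273.1, 446.9]
eef_rot: [3.14, 0.001, 1.57]
wrist_force: [-0.4, 0.1, -1.6]
finger_gap: 35.6
finger_force: 40.0
```

>>> {"fn": "carry_out", "kwargs": {
  "slide": [
    [-0.01, 0.08, 0],
    [-0.02, 0.18, 0],
    [-0.03, 0.3, 0],
    [-0.04, 0.42, 0],
    [-0.04, 0.54, 0],
    [-0.05, 0.66, 0],
    [-0.05, 0.78, 0],
    [-0.05, 0.88, 0],
    [-0.05, 0.96, 0],
    [-0.05, 1, 0]
  ],
  "dr": [
    [0, 0, 0],
    [0, 0, 0],
    [0, 0, 0],
    [0, 0, 0],
    [0, 0, 0],
    [0, 0, 0],
    [0, 0, 0],
    [0, 0, 0],
    [0, 0, 0],
    [0, 0, 0]
  ],
  "gripper": [0, 0, 0, 0, 0, 0, 0, 0, 0, 0]
}}

```text
clock: 11.27
eef_pos: [449.5, -21.5, 444.6]
eef_rot: [3.141, -0.0, 1.572]
wrist_force: [0.0, 1.1, -0.7]
finger_gap: 35.2
finger_force: 40.0
```

>>> {"fn": "carry_out", "kwargs": {
  "slide": [
    [0, 0.1, 0],
    [-0.01, 0.2, 0],
    [-0.02, 0.32, 0],
    [-0.02, 0.44, 0],
    [-0.03, 0.56, 0],
    [-0.04, 0.66, 0],
    [-0.04, 0.76, 0],
    [-0.04, 0.84, 0],
    [-0.04, 0.9, 0],
    [-0.04, 0.916, 0]
  ],
  "dr": [
    [0, 0, 0.006],
    [0, 0, 0.012],
    [0, 0, 0.018],
    [0, 0, 0.024],
    [0, 0, 0.03],
    [0, 0, 0.036],
    [0, 0, 0.042],
    [0, 0, 0.048],
    [0, 0, 0.053],
    [0, 0, 0.0567]
  ],
  "gripper": [0, 0, 0, 0, 0, 0, 0, 0, 0, 0]
}}

```text
clock: 12.1
eef_pos: [439.8, 206.9, 443.9]
eef_rot: [-3.141, -0.0, 1.93]
wrist_force: [-0.4, -0.3, -1.4]
finger_gap: 35.6
finger_force: 40.0
```

>>> {"fn": "carry_out", "kwargs": {
  "slide": [
    [0, 0, 0],
    [0, 0, 0],
    [0, 0, 0],
    [0, 0, 0],
    [0, -0.004, -0.08],
    [0, -0.006, -0.16],
    [0, -0.006, -0.24],
    [0, -0.006, -0.32],
    [0, -0.006, -0.372],
    [0, -0.006, -0.372]
  ],
  "dr": [
    [-0.006, 0.0162, 0],
    [-0.012, 0.0325, 0],
    [-0.018, 0.0488, 0],
    [-0.0242, 0.0651, 0],
    [-0.0242, 0.0651, 0],
    [-0.0242, 0.0651, 0],
    [-0.0242, 0.0651, 0],
    [-0.0242, 0.0651, 0],
    [-0.0242, 0.0651, 0],
    [-0.0242, 0.0651, 0]
  ],
  "gripper": [0, 0, 0, 0, 0, 0, 0, 0, 0, 0]
}}

```text
clock: 12.93
eef_pos: [439.9, 203.1, 348.8]
eef_rot: [-2.701, -0.0, 1.926]
wrist_force: [-0.3, 0.2, -1.4]
finger_gap: 35.9
finger_force: 40.0
```

```bash
python3 - <<'E'
from h import *
from scipy.spatial.transform import Rotation as Ro
a=camera("top")[150:270,160:300,::-1]; b=camera("scene")[140:280,240:380,::-1]
cv2.imwrite("pics/v4.png",np.hstack([cv2.resize(a,(400,343),interpolation=cv2.INTER_CUBIC),cv2.resize(b,(400,400),interpolation=cv2.INTER_CUBIC)[:343]]))
s=read_state(); R=Ro.from_euler("xyz",s["eef_rot"]).as_matrix(); c=s["eef_pos"]+131.5*R[:,2]
print(s["eef_pos"],R.round(3)); t=np.array([438.1,204.7,206]); r=np.array([550.6,246.5,150]); p=(t-r)/np.linalg.norm(t-r)
print("centre",c,"y.p",R[:,1]@p,"along",(c-t)@p,"off",((c-t)-((c-t)@p)*p).round(1))
print("centre scene crop px",(proj("scene",[c,t])-[240,140]+.5)/.35+[400,0])
E
```

```text
[440.20668605 203.51267936 351.54935712] [[-0.348  0.85  -0.396]
 [ 0.938  0.315 -0.147]
 [ 0.    -0.423 -0.906]]
centre [388.10327316 184.20469804 232.36594291] y.p -0.9999998751361873 along 60.08776883022181 off [ 1.  -1.5  1. ]
centre scene crop px [[626.07769011  65.12619697]
 [612.14396429 119.89504933]]
```

View pics/v4.png

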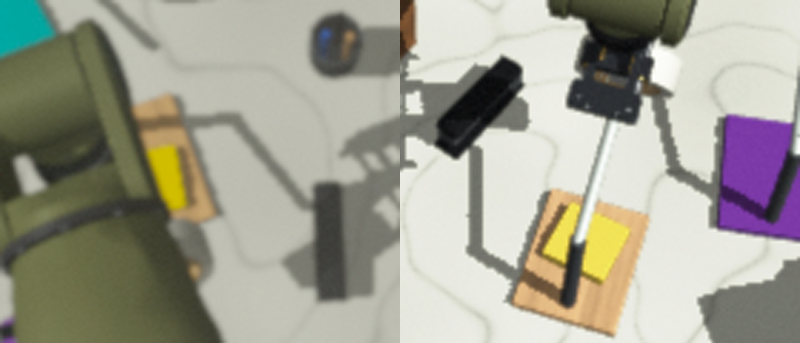

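The tip is at right-crop (612,122), as predicted (612,120). The roll shows at (660,75), behind the gripper and outboard of the tip, in line. Next: insert along the peg.

>>> {"fn": "carry_out", "kwargs": {
  "slide": [
    [0.03, 0.012, -0.015],
    [0.08, 0.031, -0.041],
    [0.13, 0.051, -0.066],
    [0.18, 0.07, -0.092],
    [0.23, 0.09, -0.118],
    [0.28, 0.109, -0.143],
    [0.33, 0.128, -0.169],
    [0.38, 0.148, -0.194],
    [0.411, 0.16, -0.21],
    [0.411, 0.16, -0.21]
  ],
  "dr": [
    [0, 0, 0],
    [0, 0, 0],
    [0, 0, 0],
    [0, 0, 0],
    [0, 0, 0],
    [0, 0, 0],
    [0, 0, 0],
    [0, 0, 0],
    [0, 0, 0],
    [0, 0, 0]
  ],
  "gripper": [0, 0, 0, 0, 0, 0, 0, 0, 0, 0]
}}

```text
clock: 13.87
eef_pos: [544.0, 244.3, 297.6]
eef_rot: [-2.705, -0.0, 1.927]
wrist_force: [0.3, 0.3, -1.3]
finger_gap: 35.4
finger_force: 40.0
```

```bash
python3 - <<'E'
from h import *
b=camera("scene")[140:280,240:380,::-1]
cv2.imwrite("pics/v5.png",cv2.resize(b,(560,560),interpolation=cv2.INTER_CUBIC))
s=read_state(); print(s["eef_pos"],s["wrist_force"])
E
```

```text
[543.33065389 244.15157495 298.16165508] [-0.09653706 -0.03860998 -1.04342575]
```

View pics/v5.png

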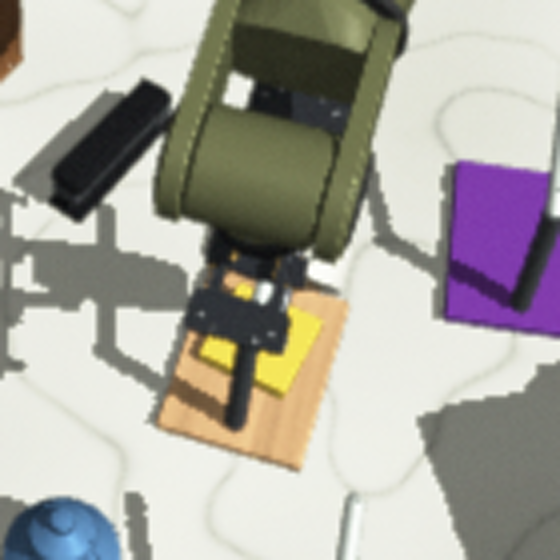

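No contact force (about 1 N). The peg's root shows at (240,340), below the gripper, and the roll is round the peg. Now lower it towards the peg.

>>> {"fn": "carry_out", "kwargs": {
  "slide": [
    [-0.012, -0.004, -0.027],
    [-0.023, -0.009, -0.053],
    [-0.035, -0.013, -0.08],
    [-0.035, -0.013, -0.08]
  ],
  "dr": [
    [0, 0, 0],
    [0, 0, 0],
    [0, 0, 0],
    [0, 0, 0]
  ],
  "gripper": [0, 0, 0, 0]
}}

```text
clock: 14.25
eef_pos: [533.0, 240.5, 277.1]
eef_rot: [-2.703, -0.0, 1.927]
wrist_force: [0.4, 0.7, -1.5]
finger_gap: 35.5
finger_force: 40.0
```

>>> {"fn": "carry_out", "kwargs": {
  "slide": [
    [-0.003, -0.001, -0.007],
    [-0.006, -0.002, -0.014],
    [-0.006, -0.002, -0.014]
  ],
  "dr": [
    [0, 0, 0],
    [0, 0, 0],
    [0, 0, 0]
  ],
  "gripper": [0, 0, 0]
}}

```text
clock: 14.5
eef_pos: [532.3, 240.3, 274.8]
eef_rot: [-2.705, -0.0, 1.927]
wrist_force: [0.9, 0.9, -0.6]
finger_gap: 35.7
finger_force: 40.0
```

>>> {"fn": "carry_out", "kwargs": {
  "slide": [
    [0, 0, 0],
    [0, 0, 0],
    [0, 0, 0],
    [0, 0, 0],
    [0, 0, 0],
    [0, 0, 0],
    [0, 0, 0]
  ],
  "dr": [
    [0, 0, 0],
    [0, 0, 0],
    [0, 0, 0],
    [0, 0, 0],
    [0, 0, 0],
    [0, 0, 0],
    [0, 0, 0]
  ],
  "gripper": [60, 60, 60, 60, 60, 60, 60]
}}

```text
clock: 15.08
eef_pos: [532.5, 240.4, 274.9]
eef_rot: [-2.705, -0.0, 1.927]
wrist_force: [-0.6, 0.9, 0.6]
finger_gap: 56.8
finger_force: 0.0
```

>>> {"fn": "carry_out", "kwargs": {
  "slide": [
    [0.017, 0.006, 0.04],
    [0.044, 0.016, 0.1],
    [0.07, 0.026, 0.16],
    [0.104, 0.039, 0.24],
    [0.139, 0.052, 0.32],
    [0.174, 0.065, 0.4],
    [0.1, 0.06, 0.5],
    [0, 0.06, 0.6],
    [-0.2, 0, 0.7],
    [-0.3, 0, 0.7]
  ],
  "dr": [
    [0, 0, 0],
    [0, 0, 0],
    [0, 0, 0],
    [0, 0, 0],
    [0, 0, 0],
    [0, 0, 0],
    [0, 0, 0],
    [0, 0, 0],
    [0, 0, 0],
    [0, 0, 0]
  ],
  "gripper": [60, 60, 60, 60, 60, 60, 60, 60, 60, 60]
}}

```text
clock: 15.92
eef_pos: [456.5, 239.6, 451.7]
eef_rot: [-2.708, -0.0, 1.926]
wrist_force: [0.0, 1.0, 0.5]
finger_gap: 56.6
finger_force: 0.0
```

>>> {"fn": "carry_out", "kwargs": {
  "slide": [
    [-0.3, -0.6, 0],
    [-0.5, -0.9, 0],
    [-0.5, -0.9, 0],
    [-0.5, -0.9, 0],
    [-0.5, -0.9, 0],
    [-0.5, -0.9, 0],
    [-0.5, -0.9, 0],
    [-0.5, -0.9, 0]
  ],
  "dr": [
    [0, 0, 0],
    [0, 0, 0],
    [0, 0, 0],
    [0, 0, 0],
    [0, 0, 0],
    [0, 0, 0],
    [0, 0, 0],
    [0, 0, 0]
  ],
  "gripper": [60, 60, 60, 60, 60, 60, 60, 60]
}}

```text
clock: 16.58
eef_pos: [331.5, 14.1, 450.6]
eef_rot: [-2.707, 0.001, 1.924]
wrist_force: [0.2, -0.6, -0.1]
finger_gap: 56.6
finger_force: 0.0
```

```bash
python3 - <<'E'
from h import *
b=camera("scene")[60:330,100:390,::-1]
cv2.imwrite("pics/v6.png",cv2.resize(b,None,fx=2.2,fy=2.2,interpolation=cv2.INTER_CUBIC))
s=read_state(); print(s["eef_pos"],s["wrist_force"])
E
```

```text
[332.2716814   15.13497675 450.32615476] [-0.56384948 -0.62621643  0.72345425]
```

View pics/v6.png

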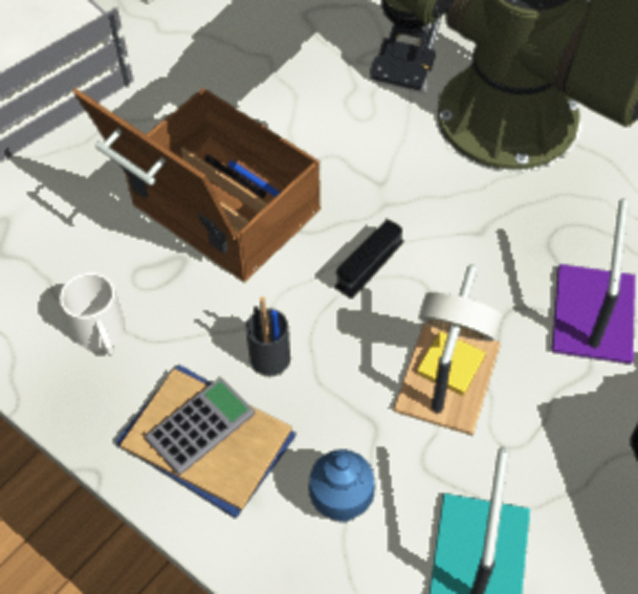

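The tape hangs on the wooden stand's peg (460,312), the peg's tip sticks out at (470,270), and the lid is open (80,95)-(240,270). I'll let it settle, then hand in.

>>> {"fn": "carry_out", "kwargs": {
  "slide": [
    [0, 0, 0],
    [0, 0, 0],
    [0, 0, 0],
    [0, 0, 0],
    [0, 0, 0],
    [0, 0, 0],
    [0, 0, 0],
    [0, 0, 0],
    [0, 0, 0],
    [0, 0, 0]
  ],
  "dr": [
    [0, 0, 0],
    [0, 0, 0],
    [0, 0, 0],
    [0, 0, 0],
    [0, 0, 0],
    [0, 0, 0],
    [0, 0, 0],
    [0, 0, 0],
    [0, 0, 0],
    [0, 0, 0]
  ],
  "gripper": [60, 60, 60, 60, 60, 60, 60, 60, 60, 60]
}}

```text
clock: 17.47
eef_pos: [332.4, 15.3, 449.9]
eef_rot: [-2.705, 0.0, 1.927]
wrist_force: [-0.3, -0.1, -1.2]
finger_gap: 56.7
finger_force: 0.0
```

```bash
python3 - <<'E'
from h import *
a=cv2.imread("pics/v6.png"); b=cv2.resize(camera("scene")[60:330,100:390,::-1],None,fx=2.2,fy=2.2,interpolation=cv2.INTER_CUBIC)
d=cv2.absdiff(a,b).max(2); print("change stand",d[240:420,380:520].max(),"chest",d[80:280,70:330].max())
print(sign_off())
E
```

```text
change stand 20 chest 102
the job is handed in; nothing more can be done
None
```

The job is handed in after about 17.5 s: the lid was open on its stop and the tape hung on the wooden stand's peg in the last picture I viewed. I signed off without viewing one last image change in the chest area, and no verdict came back.

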